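# Shut the reflow oven and set its temperature dial

## Task

The board is in the reflow oven on the bench: first push the oven's drop-down door up until it is fully shut, then turn the big grey dial on top of the oven clockwise until its white pointer points at the red mark on the scale. Leave the door shut, let go of everything, and leave all the other things on and around the oven where they are.

Things in the scene. Friction and masses are not known exactly. Their poses are not given: they have to be found in the camera images.
- door (a joint): Angle of the oven's bottom-hinged front door, rad: 0 = fully shut (upright), growing as the door's top tips out towards the robot; it starts 0.45 to 0.8. Steel-framed glass door, 328 mm wide, 145 mm tall, 14 mm thick, 0.4 kg. The hinge is stiff (0.35 N m friction), so the door stays wherever it is left; pushing it up at the handle takes about 5 N.
- door_hinge (a point): Point on the door's hinge line, mid-width, 22 mm above the table; fixed to the oven. Its axes are those of oven. The hinge line runs along oven y.
- door_handle (a point): Mid-point of the black round bar handle (200 mm long along oven y, 12 mm thick), moves with the door. From the hinge line, with the door shut, it lies 120 mm up and 49 mm towards the robot (35 mm out from the door's face). The bar's outer side can be pushed with closed fingers pointing down.
- oven: White bench-top reflow oven fixed to the bench, 260 deep (x) x 340 wide (y) x 185 mm high; origin at the centre of its underside, -x is its front (towards the robot; the door is on it), z up. Its yaw varies by 0.2 rad either way.
- dial (a joint): Angle of the temperature dial on the oven's top, rad: 0 = anticlockwise stop, growing clockwise seen from above, to 4.71 at the other stop; starts 0.2 to 0.9. Light friction (0.05 N m): it stays where it is left. In the oven's frame the pointer's direction, anticlockwise from oven +x, is 2.356 minus this angle.
- dial_axis (a point): Point on the dial's vertical axis at TCP height for gripping: 222 mm above the table, 37 mm above the oven's top, 62 mm behind its front edge, 105 mm to its -y side. Fixed to the oven. Grey dial: round skirt 68 mm across, its top 14 mm above the oven's top; on it a grip bar 64 long, 18 wide, reaching 47 mm above the oven's top. Grip the bar from above, across its 18 mm.
- dial_pointer (a point): Tip of the dial's white pointer, 42 mm from the axis, 12 mm above the oven's top, turns with the dial. The grip bar lies along the pointer's direction. A white line runs along the top of the grip bar from the axis to the pointer end.
- mark_tip (a point): Inner end of the red set mark (18 x 8 mm) on the black round scale around the dial, 42 mm from the axis, at the same height as the pointer tip. Fixed during the run; its place on the scale varies. It always lies clockwise of the pointer's start, by 0.9 to 2.6 rad. The scale's ten white ticks are 30 degrees apart.
- flux_jar: Bystander: small jar with yellow cap, 52 mm across, 50 mm tall, standing on the oven's top, at the rear on the +y side. Origin: centre of its underside.
- circuit_board: Bystander: green circuit board, 100 x 70 mm, 13 mm high, lying on the blue mat in front of the oven. Origin: centre of its underside.
- screwdriver: Bystander: screwdriver, 170 mm long, lying on the blue mat in front of the oven.
- parts_box: Bystander: open cardboard box, 140 x 110 x 50 mm, on the bench to the +y side. Origin: centre of its underside.
- solder_spool: Bystander: spool 64 mm across, 52 mm tall, on the bench to the -y side. Origin: centre of its underside.
- tool_cup: Bystander: black cup, 72 mm across, 90 mm tall, on the bench to the -y side. Origin: centre of its underside.
- multimeter: Bystander: orange multimeter lying flat, 160 x 80 x 41 mm, on the bench to the -y side. Origin: centre of its underside.

How it is judged:
On the way, in this order (a step that is already met when the one before it is completed fails the run):
1. the oven door is pushed fully shut (within 0.05 rad), before the dial is set (value of joint door below 0.05 rad), for 0.2 s.
2. with the door shut, the dial's pointer is at the red mark (tips within 6 mm) (value of joint door below 0.05 rad and distance between dial_pointer and mark_tip below 0.006 m), for 0.2 s.
At the end, for the whole second after the job is handed in: The door is shut to within 0.05 rad, and the dial is at rest with its pointer tip within 6 mm (about 8 degrees) of the red mark's inner end (all of step 2 and velocity of joint dial between -0.05 and 0.05 rad/s); the robot touches nothing.
It fails at once if another thing on or around the oven is moved by more than 30 mm (distance of any of flux_jar, circuit_board, screwdriver, parts_box, solder_spool, tool_cup, multimeter from where it was at the start of the episode above 0.03 m).
It also fails if it takes over 64 s, if anything falls off the work surface, if the arm or the gripper's body presses on something with over 40 N, if the wrist force passes 120 N, or if a joint passes its speed limit or range.

## Robot

A 7-joint arm with a two-finger parallel gripper is mounted at the origin on the work surface. World frame = base frame: x ahead of the robot, y to its left, z up, the work surface at z = 0. Lengths are in m, angles in rad, forces in N, time in s.
With the tool pointing down it reaches from about 0.4 to 0.85 m from the base axis. Payload 10.4 kg.
Tool frame: the origin (TCP) lies between the finger pads, 19 mm behind the fingertips; this is the grasp point; z points along the fingers, y is the line along which they close (so a half turn about z gives the same grasp; the last joint's range is limited). The gripper opens to 87 mm and grips with 3 to 60 N. Pads are 19 mm wide; open, the fingers measure 117 mm over their backs; the gripper's body (75 mm by 190 mm) begins 51 mm behind the grasp point.
Start: joints at [1.106, 0.332, -0.065, 1.46, 0.022, 1.35, -0.088], TCP at [0.267, -0.565, 0.241] pointing down, gripper open.
Joint ranges: [-2.6, 2.6], [-0.5, 2.12], [-1.47, 1.34], [0.16, 2.42], [-1.27, 4.41], [0.06, 2.06], [-2.6, 2.6]. Speed limits (rad/s): [2.22, 2.22, 2.79, 2.79, 3.14, 3.14, 3.14].

## Interface

Orientations are given as a unit quaternion [x, y, z, w].
In Python, from bench import * gives the robot as it stands.
- The arm moves only by the tool carry_out, never from a script. Its argument "deltas" is a list of rows, each an object with "hand": the finger opening in mm, from 0 to 87; "dp": the shift along the tool's x, y, z each as a share of 250 mm, from -1 to 1, a list of three; "spin": the turn about the tool's z as a share of pi rad, from -1 to 1. In form: [{"hand": hand, "dp": [dx, dy, dz], "spin": spin}, ...]. A call has 1 to 20 rows; each row is the pose to reach, as a shift and turn from the pose commanded when the call began, along the tool's axes at that moment, turning the shorter way round; what a row does not reach only later rows make up. A row lasts 1/10 s, in which the tool goes at most 50 mm and 8.59 degrees, less where a joint would pass 70% of its speed; a pose out of reach is approached as far as the arm can. A call with a number of a shift or a turn outside -1 to 1 is refused whole. A call with a gripper value outside its range is refused whole. The fingers move at their own pace and stop on an object; "force" is the grip in N (left out, the last holds). Time passes only in rows, so rows that repeat a pose let the fingers close. It gives the time, the measured TCP pose, the force, the opening and the grip force at its end, in the units of the state.
- read_state(): the state, without advancing time (a new reading comes with each control period).
- camera(name): name is "side" or "top"; returns the picture (400x640x3 uint8, red, green, blue); there is no depth.
- get_calibration(name): a dict with "fx", "fy", "cx", "cy" (pixels), "k1" (the pictures are not rectified: a ray, as slopes to the right and down, at radius r is drawn at 1 + k1 r^2 times it, then the intrinsics apply), "R" (3x3) and "t" (3): a world point X has camera coordinates R X + t. Camera axes: x right, y down, z forward; pixel columns grow to the right and rows downward; lengths in m; the calibration is good to about 2 mm. A picture is of the moment at which its call begins. get_calibration takes no time and is no camera call.
- close_job(): hands the job in; it is judged then, once.
The state is a dict: "time": time; "joint_positions": joint angles; "joint_vel": joint speeds; "joint_torque": joint torques, N m; "ee_pos": TCP position; "eef_rot": TCP orientation; "ft_force": force on the tool from outside, world axes, zero at the start; "torque": the same for the moment, N m; "width": finger opening in m; "grip_force": force on a finger pad.
Only numpy, scipy, OpenCV 4.12 (cv2) and the standard library are available. Lean on these libraries where they do the work, as an engineer would, in place of code of your own. Each camera call takes 0.05 s, during which the arm holds its last target. There are 200 camera calls.

## Working session

There is one attempt and no reset: what is moved stays moved. The work goes in short steps, Python scripts to look and compute and a tool call to move; the robot and the scene stay as the last step left them, time stands still between calls to the robot, and variables do not carry over. Pictures are saved under pics/ and viewed, at most 10 in all, crops included, and the job is handed in when it is done.

Besides the shell and the picture viewer there is one more tool, called after "Request:" by a JSON object that holds its "api" and its "payload", one argument or row to a line. carry_out: Moves the arm, as the interface text tells. Its arguments: {"type":"object","properties":{"deltas":{"type":"array","items":{"type":"object","properties":{"hand":{"type":"number"},"dp":{"type":"array","items":{"type":"number","minimum":-1,"maximum":1}},"spin":{"type":"number","minimum":-1,"maximum":1}}}},"force":{"type":"number"}},"required":["deltas"]}

```bash
mkdir -p pics
python3 - <<'E'
from bench import *
import cv2
for n in("side","top"):
    cv2.imwrite(f"pics/{n}0.png",camera(n)[:,:,::-1]); print(n,get_calibration(n))
s=read_state();print(s["time"],s["ee_pos"],s["eef_rot"],s["width"])
E
```

```text
side {'fx': 488.9825674505292, 'fy': 488.9825674505292, 'cx': 314.25490501146595, 'cy': 198.11151040070604, 'k1': -0.0368051495996998, 'R': array([[-0.99562967, -0.09255383,  0.01246409],
       [-0.07299044,  0.68793745, -0.72209034],
       [ 0.05825771, -0.71984433, -0.69168648]]), 't': array([0.57232046, 0.15619864, 1.35031957])}
top {'fx': 473.02008817742444, 'fy': 473.02008817742444, 'cx': 322.45922126492127, 'cy': 192.6636407629024, 'k1': -0.03581326181652542, 'R': array([[ 0.00106153, -0.99997393,  0.00714293],
       [-0.99465582, -0.00179328, -0.10323073],
       [ 0.10324084, -0.00699517, -0.99463179]]), 't': array([0.0078205 , 0.57342692, 1.66672177])}
0.1 [ 0.26707283 -0.56470007  0.24053826] [ 9.75696143e-01  2.19126968e-01 -1.62585071e-04 -6.18912212e-04] 0.08714696232064238
```

View pics/top0.png

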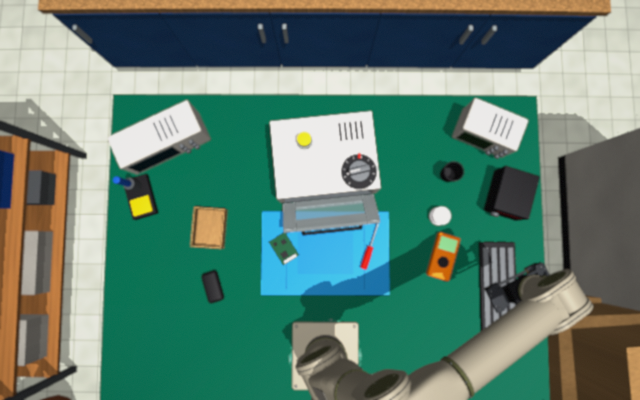

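View pics/side0.png

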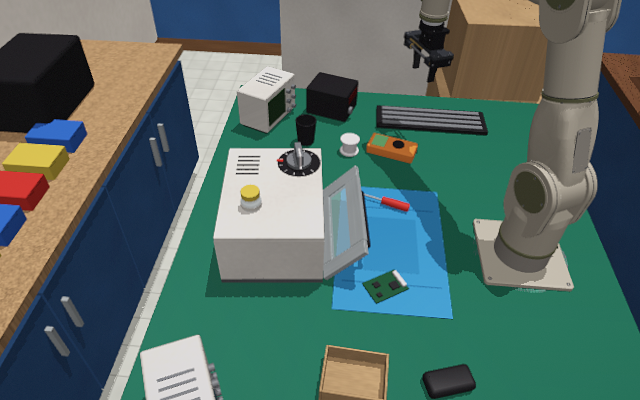

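The top view shows the oven's top with corners near (270,122), (373,112), (380,193) and (275,199). The dial is at (359,172), the red mark near (360,156), and the open door's handle near row 230. The side view shows the dial at (298,160). Next I'll enlarge both.

```bash
cat > h.py <<'E'
import numpy as np, cv2
from bench import *
def K(n):
    c=get_calibration(n); return c,np.array([[c["fx"],0,c["cx"]],[0,c["fy"],c["cy"]],[0,0,1]]),np.array([c["k1"],0,0,0.])
def ray(n,uv):
    c,k,d=K(n); p=cv2.undistortPoints(np.array([[uv]],float),k,d)[0,0]
    R=np.array(c["R"]); return -R.T@c["t"], R.T@np.array([p[0],p[1],1])
def onz(n,uv,z):
    o,d=ray(n,uv); return o+d*(z-o[2])/d[2]
def tri(a,b):
    o1,d1=ray("top",a);o2,d2=ray("side",b)
    s=np.linalg.lstsq(np.c_[d1,-d2],o2-o1,rcond=None)[0]
    p,q=o1+s[0]*d1,o2+s[1]*d2; return (p+q)/2,np.linalg.norm(p-q)
def proj(n,X):
    c,k,d=K(n); return cv2.projectPoints(np.array(X,float).reshape(-1,1,3),cv2.Rodrigues(np.array(c["R"]))[0],np.array(c["t"]),k,d)[0][:,0]
E
python3 - <<'E'
from h import *
t=cv2.imread("pics/top0.png");s=cv2.imread("pics/side0.png")
a=cv2.resize(t[105:240,262:388],None,fx=3,fy=3,interpolation=cv2.INTER_CUBIC)
b=cv2.resize(t[145:200,332:386],None,fx=7,fy=7,interpolation=cv2.INTER_CUBIC)
c=cv2.resize(s[135:285,265:375],None,fx=4,fy=4,interpolation=cv2.INTER_CUBIC)
im=np.zeros((600,800,3),np.uint8); im[:405,:378]=a; im[:385,400:778]=b
cv2.imwrite("pics/c1.png",im); cv2.imwrite("pics/c2.png",c)
for n,i in(("top",t),("side",s)):
    h=cv2.cvtColor(i,cv2.COLOR_BGR2HSV); x,y,w,hh=(335,148,50,45) if n=="top" else (270,135,60,48)
    r=np.zeros(i.shape[:2],np.uint8); r[y:y+hh,x:x+w]=1
    red=(((h[...,0]<10)|(h[...,0]>170))&(h[...,1]>110)&(h[...,2]>80)&(r>0)); ys,xs=np.nonzero(red); print(n,"red",xs.mean(),ys.mean(),len(xs))
    dk=((h[...,2]<130)&(r>0)).astype(np.uint8)
    cs=max(cv2.findContours(dk,cv2.RETR_EXTERNAL,cv2.CHAIN_APPROX_NONE)[0],key=cv2.contourArea); print("scale",cv2.fitEllipse(cv2.convexHull(cs)))
E
```

```text
top red 358.6875 155.9375 16
scale ((358.4666748046875, 171.27845764160156), (33.8781852722168, 34.23884963989258), 103.70601654052734)
side red 279.8125 160.0625 16
scale ((306.7901306152344, 153.36483764648438), (54.30733108520508, 80.65254974365234), 113.02247619628906)
```

View pics/c1.png

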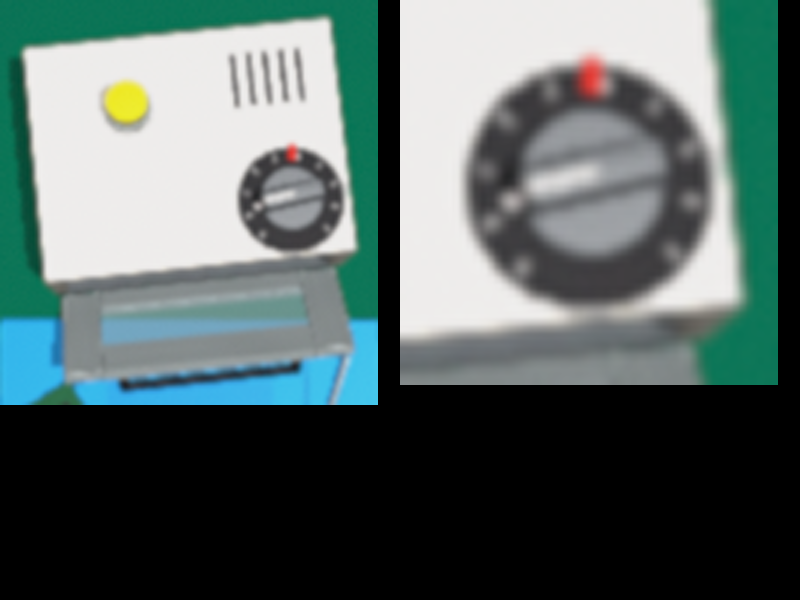

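View pics/c2.png

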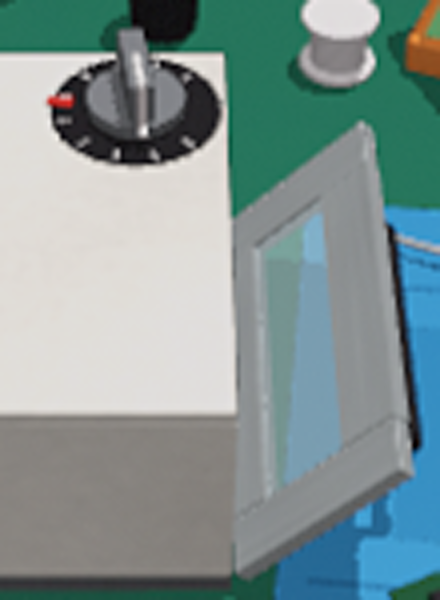

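Crops: in the top view the pointer tip is at about (347.8,173.5), the red mark's inner end near (359.3,158.9) and the dial centre near (358.9,171.3). The handle ends are at (302.7,233.3) and (361.3,227.7) in the top view, and (369.5,246) and (362.5,192) in the side view. Next I'll triangulate these.

Run:
```python
from h import *
np.set_printoptions(precision=4,suppress=True)
P={}
for n,a,b in[("FL",(277.3,199),(324,238)),("FR",(380.5,188),(320.5,148)),("RL",(270,121),(216,238)),("RR",(372,111),(229,149)),
 ("hL",(302.7,233.3),(369,246)),("hR",(361.3,227.5),(362.5,192)),("redtop",(358.9,155.9),(280,160))]:
    P[n],e=tri(a,b); print(n,P[n],e)
C=np.mean([onz("top",p,.185) for p in[(277.3,199),(380.5,188),(270,121),(372,111)]],0)
FL,FR,RL,RR=[onz("top",p,.185) for p in[(277.3,199),(380.5,188),(270,121),(372,111)]]
print("C",C,"size",FL-FR,RL-FL)
d=(FL-FR)+(RL-RR); y1=np.arctan2(-d[0],d[1]); e=(RL-FL)+(RR-FR); y2=np.arctan2(e[1],e[0]); print("yaw",y1,y2)
yaw=.6*y1+.4*y2
R=np.array([[np.cos(yaw),-np.sin(yaw)],[np.sin(yaw),np.cos(yaw)]])
dial=C[:2]+R@[-.068,-.105]; hinge=C[:2]+R@[-.13,0]
print("dial",dial,"from scale",onz("top",(358.6,171.3),.187)[:2],"hinge",hinge)
c=onz("top",(358.6,171.3),.187)[:2]
for n,z,p in[("ptr",.197,(347.8,173.5)),("linA",.232,(360.3,169.7)),("linB",.232,(350.6,171.7)),("mark",.197,(359,158.9)),("markmid",.197,(358.9,155.9))]:
    q=onz("top",p,z)[:2]; v=R.T@(q-dial); print(n,q,"r",np.hypot(*v),"ang oven",np.arctan2(v[1],v[0]))
u=onz("top",(350.6,171.7),.232)-onz("top",(360.3,169.7),.232); print("line world ang",np.arctan2(u[1],u[0]),yaw)
m=(P["hL"]+P["hR"])/2; v=R.T@(m[:2]-hinge); h=m[2]-.022; print("handle oven",v,h,np.hypot(v[0],h),"theta",np.arctan2(-v[0],h)-np.arctan2(.049,.12))
```

```text
FL [0.5381 0.1567 0.1817] 0.0030430410837692817
FR [ 0.5746 -0.18    0.1833] 0.002938873892181001
RL [0.793  0.1835 0.183 ] 0.00575900055523273
RR [ 0.8339 -0.1555  0.177 ] 0.0022822481359699434
hL [0.4266 0.0772 0.0748] 0.0013605081721839325
hR [ 0.4474 -0.1257  0.0758] 0.0002528437132676062
redtop [ 0.6801 -0.1097  0.1873] 0.0031066356104780877
C [0.6838 0.0015 0.185 ] size [-0.0366  0.3362  0.    ] [0.2591 0.0271 0.    ]
yaw 0.10576017312613574 0.10072859606723342
dial [ 0.627 -0.11 ] from scale [ 0.6275 -0.1084] hinge [ 0.5545 -0.012 ]
ptr [ 0.6187 -0.0724] r 0.0385527508588364 ang oven 1.683569777014531
linA [ 0.6259 -0.11  ] r 0.0010853665121204252 ang oven 3.0184159072236687
linB [ 0.6194 -0.0792] r 0.03179039631270167 ang oven 1.7075500379942192
mark [ 0.6668 -0.1091] r 0.03984118442244399 ang oven -0.08075041145921727
markmid [ 0.6768 -0.1089] r 0.04975360209753069 ang oven -0.0802323725044879
line world ang 1.778023331409001 0.10374754230257481
handle oven [-0.1181 -0.    ] 0.05333150038666983 0.12960730742613244 theta 0.7590436351057515
```

```bash
cat >> h.py <<'E'
from scipy.spatial.transform import Rotation as Ro
np.set_printoptions(precision=4,suppress=True)
YAW=.104; HINGE=np.array([.5545,-.012]); DIAL=np.array([.627,-.1095])
RO=np.array([[np.cos(YAW),-np.sin(YAW)],[np.sin(YAW),np.cos(YAW)]])
def hp(theta,dx,dz,y=-.05):  # tcp world for pushing handle at door angle theta
    a=theta+np.arctan2(.049,.12); r=np.hypot(.049,.12)
    return np.r_[HINGE+RO@[-r*np.sin(a)+dx,y], .022+r*np.cos(a)+dz]
def deltas(pts,phi):
    s=read_state(); Q=Ro.from_quat(s["eef_rot"]); M=Q.as_matrix(); p0=np.arctan2(M[1,0],M[0,0])
    sp=((p0-phi+np.pi)%(2*np.pi)-np.pi)/np.pi
    for p in pts: print(np.round(M.T@(np.array(p)-s["ee_pos"])/.25,3),"spin",round(sp,4))
E
python3 - <<'E'
from h import *
a=hp(.76,-.032,.01); print(a, hp(0,-.0155,.005))
s=read_state()["ee_pos"]; b=np.r_[a[:2],.24]
deltas([s+(b-s)*.45,b,a],YAW)
E
```

```text
[ 0.4103 -0.0773  0.0852] [ 0.4955 -0.0684  0.147 ]
[ 0.608 -0.683  0.002] spin 0.1075
[ 1.352 -1.517  0.004] spin 0.1075
[ 1.352 -1.516  0.623] spin 0.1075
```

Request:
{"api": "carry_out", "payload": {
  "deltas": [
    {"hand": 0,"dp": [0.34,-0.38,0],"spin": 0.05},
    {"hand": 0,"dp": [0.68,-0.76,0],"spin": 0.1075},
    {"hand": 0,"dp": [0.68,-0.76,0],"spin": 0.1075},
    {"hand": 0,"dp": [0.68,-0.76,0],"spin": 0.1075},
    {"hand": 0,"dp": [0.68,-0.76,0],"spin": 0.1075},
    {"hand": 0,"dp": [0.68,-0.76,0],"spin": 0.1075},
    {"hand": 0,"dp": [0.68,-0.76,0],"spin": 0.1075},
    {"hand": 0,"dp": [0.68,-0.76,0],"spin": 0.1075},
    {"hand": 0,"dp": [0.68,-0.76,0],"spin": 0.1075},
    {"hand": 0,"dp": [0.68,-0.76,0],"spin": 0.1075}
  ]
}}

```text
time: 1.1
ee_pos: [0.3392, -0.3215, 0.241]
eef_rot: [0.999, 0.051, -0.0, -0.0]
ft_force: [-0.6, -0.5, 0.3]
width: 0.0152
grip_force: 0.0
```

Run:
```python
from h import *
a=hp(.76,-.032,.01); b=np.r_[a[:2],.24]; print(read_state()["ee_pos"],read_state()["time"])
deltas([b,a],YAW)
```

```text
[ 0.3392 -0.3215  0.241 ] 1.1
[ 0.383 -0.943  0.004] spin -0.0006
[ 0.383 -0.943  0.623] spin -0.0006
```

Request:
{"api": "carry_out", "payload": {
  "deltas": [
    {"hand": 0,"dp": [0.19,-0.47,0],"spin": 0},
    {"hand": 0,"dp": [0.38,-0.94,0],"spin": 0},
    {"hand": 0,"dp": [0.38,-0.94,0],"spin": 0},
    {"hand": 0,"dp": [0.38,-0.94,0],"spin": 0},
    {"hand": 0,"dp": [0.38,-0.94,0],"spin": 0},
    {"hand": 0,"dp": [0.38,-0.94,0],"spin": 0},
    {"hand": 0,"dp": [0.38,-0.94,0],"spin": 0},
    {"hand": 0,"dp": [0.38,-0.94,0.3],"spin": 0},
    {"hand": 0,"dp": [0.38,-0.94,0.62],"spin": 0},
    {"hand": 0,"dp": [0.38,-0.94,0.62],"spin": 0},
    {"hand": 0,"dp": [0.38,-0.94,0.62],"spin": 0},
    {"hand": 0,"dp": [0.38,-0.94,0.62],"spin": 0},
    {"hand": 0,"dp": [0.38,-0.94,0.62],"spin": 0},
    {"hand": 0,"dp": [0.38,-0.94,0.62],"spin": 0}
  ]
}}

```text
time: 2.5
ee_pos: [0.4114, -0.0777, 0.0885]
eef_rot: [0.999, 0.052, 0.002, 0.001]
ft_force: [-0.3, -0.1, -0.4]
width: 0.0008
grip_force: 0.0
```

Run:
```python
from h import *
s=read_state(); print(s["ee_pos"],s["time"],s["ft_force"],s["width"])
deltas([hp(t,-.0155,.01) for t in (.76,.6,.45,.3,.2,.1,.0)],YAW)
im=camera("side")[130:280,260:400,::-1]; cv2.imwrite("pics/c3.png",cv2.resize(im,None,fx=4,fy=4,interpolation=cv2.INTER_CUBIC))
```

```text
[ 0.4114 -0.0777  0.0885] 2.5 [-0.2862 -0.0554 -0.4321] 0.000765180375058974
[ 0.062 -0.002  0.013] spin -0.0002
[ 0.102 -0.002 -0.059] spin -0.0002
[ 0.15  -0.002 -0.12 ] spin -0.0002
[ 0.206 -0.002 -0.174] spin -0.0002
[ 0.248 -0.002 -0.204] spin -0.0002
[ 0.292 -0.002 -0.231] spin -0.0002
[ 0.339 -0.002 -0.253] spin -0.0002
```

View pics/c3.png

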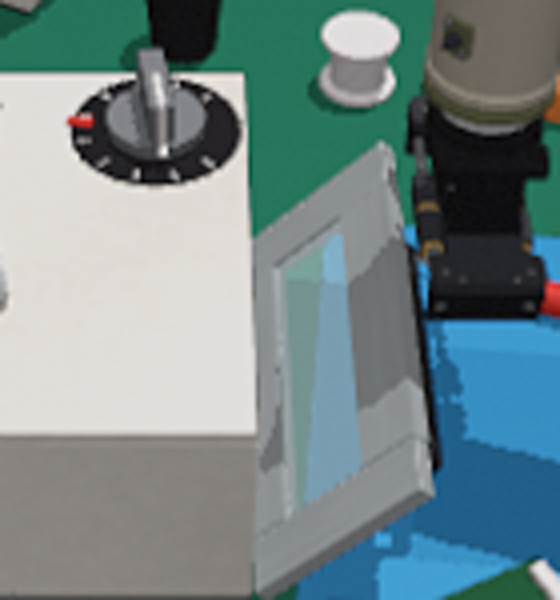

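The gripper stands just in front of the handle, clear of the door, and the dial is unchanged. Next I'll push along the arc.

Request:
{"api": "carry_out", "payload": {
  "deltas": [
    {"hand": 0,"dp": [0.03,0,0.01],"spin": 0},
    {"hand": 0,"dp": [0.06,0,0.01],"spin": 0},
    {"hand": 0,"dp": [0.08,0,-0.02],"spin": 0},
    {"hand": 0,"dp": [0.1,0,-0.06],"spin": 0},
    {"hand": 0,"dp": [0.125,0,-0.09],"spin": 0},
    {"hand": 0,"dp": [0.15,0,-0.12],"spin": 0},
    {"hand": 0,"dp": [0.15,0,-0.12],"spin": 0},
    {"hand": 0,"dp": [0.15,0,-0.12],"spin": 0}
  ]
}}

```text
time: 3.35
ee_pos: [0.4456, -0.0731, 0.1172]
eef_rot: [0.999, 0.052, -0.002, 0.0]
ft_force: [-14.1, -0.3, 10.9]
width: 0.0003
grip_force: 7.3
```

Run:
```python
from h import *
s=read_state(); print(s["ee_pos"],s["time"],s["ft_force"],s["torque"])
deltas([hp(t,-.0155,.01) for t in (.45,.3,.2,.1,.0)],YAW)
im=camera("side")[130:280,260:400,::-1]; cv2.imwrite("pics/c4.png",cv2.resize(im,None,fx=4,fy=4,interpolation=cv2.INTER_CUBIC))
```

```text
[ 0.4456 -0.0731  0.1172] 3.35 [-14.1465  -0.2724  10.9375] [0.0545 3.2539 0.0221]
[ 0.011  0.002 -0.006] spin -0.0
[ 0.067  0.002 -0.06 ] spin -0.0
[ 0.109  0.002 -0.091] spin -0.0
[ 0.153  0.002 -0.118] spin -0.0
[ 0.2    0.002 -0.14 ] spin -0.0
```

View pics/c4.png

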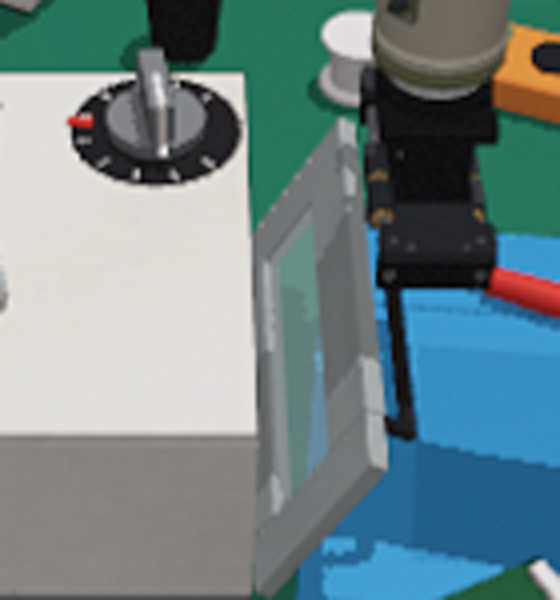

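The door has swung up to about 0.45 rad with the fingers on the bar. I'll continue.

Request:
{"api": "carry_out", "payload": {
  "deltas": [
    {"hand": 0,"dp": [0.03,0,-0.03],"spin": 0},
    {"hand": 0,"dp": [0.065,0,-0.065],"spin": 0},
    {"hand": 0,"dp": [0.11,0,-0.1],"spin": 0},
    {"hand": 0,"dp": [0.15,0,-0.125],"spin": 0},
    {"hand": 0,"dp": [0.18,0,-0.14],"spin": 0},
    {"hand": 0,"dp": [0.2,0,-0.145],"spin": 0},
    {"hand": 0,"dp": [0.2,0,-0.145],"spin": 0},
    {"hand": 0,"dp": [0.2,0,-0.145],"spin": 0}
  ]
}}

```text
time: 4.2
ee_pos: [0.4957, -0.0682, 0.1536]
eef_rot: [0.999, 0.052, -0.002, 0.0]
ft_force: [-13.0, -0.8, 10.5]
width: 0.0003
grip_force: 6.7
```

Run:
```python
from h import *
s=read_state(); print(s["ee_pos"],s["time"],s["ft_force"]); print((RO.T@(s["ee_pos"][:2]-HINGE)))
deltas([hp(0,-.0155,.01)],YAW)
```

```text
[ 0.4957 -0.0682  0.1536] 4.2 [-12.962   -0.7505  10.5198]
[-0.0643 -0.0497]
[-0.001  0.001  0.006] spin -0.0001
```

Request:
{"api": "carry_out", "payload": {
  "deltas": [
    {"hand": 0,"dp": [0.01,0,0],"spin": 0},
    {"hand": 0,"dp": [0.02,0,0],"spin": 0},
    {"hand": 0,"dp": [0.025,0,0],"spin": 0},
    {"hand": 0,"dp": [0.025,0,0],"spin": 0}
  ]
}}

```text
time: 4.6
ee_pos: [0.4966, -0.0681, 0.1533]
eef_rot: [0.999, 0.051, -0.008, 0.001]
ft_force: [-45.6, -1.2, 37.1]
width: 0.0007
grip_force: 22.6
```

The force rose to 45 N with no further travel, so the door is against its stop. I'll back off.

Request:
{"api": "carry_out", "payload": {
  "deltas": [
    {"hand": 0,"dp": [0.0,0,0],"spin": 0},
    {"hand": 0,"dp": [-0.1,0,0],"spin": 0},
    {"hand": 0,"dp": [-0.18,0,0],"spin": 0},
    {"hand": 0,"dp": [-0.18,0,-0.2],"spin": 0},
    {"hand": 0,"dp": [-0.18,0,-0.4],"spin": 0},
    {"hand": 40,"dp": [-0.18,0,-0.7],"spin": 0},
    {"hand": 40,"dp": [-0.18,0,-0.7],"spin": 0},
    {"hand": 40,"dp": [-0.18,0,-0.7],"spin": 0}
  ]
}}

```text
time: 5.4
ee_pos: [0.4603, -0.0716, 0.3328]
eef_rot: [0.999, 0.052, 0.004, 0.001]
ft_force: [1.1, 0.1, 0.5]
width: 0.0169
grip_force: 0.0
```

Run:
```python
from h import *
s=read_state(); print(s["ee_pos"],s["time"],s["ft_force"],s["joint_positions"])
t=camera("top");sd=camera("side")
im=np.zeros((600,800,3),np.uint8)
im[:540,:390]=cv2.resize(sd[130:265,245:342+.5.__int__()+0][:, :97],(390,540),interpolation=cv2.INTER_CUBIC)[:,:,::-1]
im[:440,400:]=cv2.resize(t[140:206,325:385],(400,440),interpolation=cv2.INTER_CUBIC)[:,:,::-1]
cv2.imwrite("pics/c5.png",im)
deltas([[*DIAL,.30],[*DIAL,.222]],1.79)
```

```text
[ 0.4603 -0.0716  0.3328] 5.4 [1.0806 0.1165 0.5021] [ 0.6039 -0.0406 -0.5249  1.6895 -0.0192  1.4785 -1.3852]
[0.653 0.221 0.116] spin -0.5365
[0.652 0.221 0.428] spin -0.5365
```

View pics/c5.png

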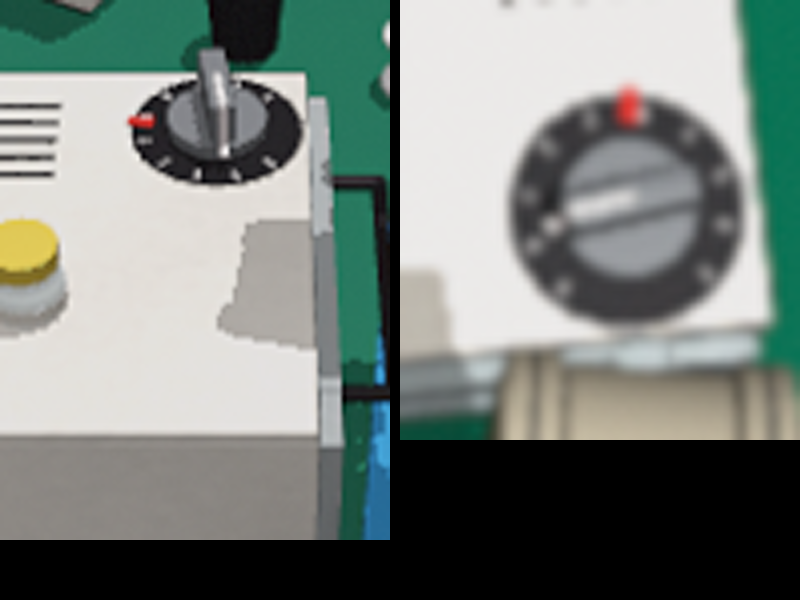

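The door is flush with the oven front, the dial hasn't moved, and the mark is about 100° clockwise of the pointer. I'll move above the dial and rotate to line up with the bar.

Request:
{"api": "carry_out", "payload": {
  "deltas": [
    {"hand": 45,"dp": [0.2,0.1,0],"spin": -0.1},
    {"hand": 45,"dp": [0.4,0.15,0.05],"spin": -0.3},
    {"hand": 45,"dp": [0.653,0.221,0.116],"spin": -0.5365},
    {"hand": 45,"dp": [0.653,0.221,0.116],"spin": -0.5365},
    {"hand": 45,"dp": [0.653,0.221,0.116],"spin": -0.5365},
    {"hand": 45,"dp": [0.653,0.221,0.116],"spin": -0.5365},
    {"hand": 45,"dp": [0.653,0.221,0.116],"spin": -0.5365},
    {"hand": 45,"dp": [0.653,0.221,0.116],"spin": -0.5365},
    {"hand": 45,"dp": [0.653,0.221,0.116],"spin": -0.5365},
    {"hand": 45,"dp": [0.653,0.221,0.116],"spin": -0.5365},
    {"hand": 45,"dp": [0.653,0.221,0.116],"spin": -0.5365},
    {"hand": 45,"dp": [0.653,0.221,0.116],"spin": -0.5365},
    {"hand": 45,"dp": [0.653,0.221,0.116],"spin": -0.5365},
    {"hand": 45,"dp": [0.653,0.221,0.116],"spin": -0.5365},
    {"hand": 45,"dp": [0.653,0.221,0.116],"spin": -0.5365},
    {"hand": 45,"dp": [0.653,0.221,0.116],"spin": -0.5365}
  ]
}}

```text
time: 7.1
ee_pos: [0.6263, -0.1098, 0.2983]
eef_rot: [0.626, 0.78, -0.0, -0.0]
ft_force: [-0.6, -0.3, -0.1]
width: 0.0453
grip_force: 0.0
```

Run:
```python
from h import *
s=read_state(); print(s["ee_pos"],s["time"],s["ft_force"],s["joint_positions"],s["width"])
deltas([[*DIAL,.225]],1.79)
```

```text
[ 0.6263 -0.1098  0.2983] 7.1 [-0.5709 -0.3139 -0.0597] [ 0.6263  0.4258 -0.7362  1.3076  0.2815  1.5124  0.1377] 0.04526472392364541
[0.001 0.003 0.293] spin -0.0003
```

Request:
{"api": "carry_out", "payload": {
  "deltas": [
    {"hand": 45,"dp": [0,0.003,0.15],"spin": 0},
    {"hand": 45,"dp": [0,0.003,0.25],"spin": 0},
    {"hand": 45,"dp": [0,0.003,0.29],"spin": 0},
    {"hand": 45,"dp": [0,0.003,0.29],"spin": 0},
    {"hand": 10,"dp": [0,0.003,0.29],"spin": 0},
    {"hand": 10,"dp": [0,0.003,0.29],"spin": 0},
    {"hand": 10,"dp": [0,0.003,0.29],"spin": 0},
    {"hand": 10,"dp": [0,0.003,0.29],"spin": 0},
    {"hand": 10,"dp": [0,0.003,0.29],"spin": 0}
  ],
  "force": 15
}}

```text
time: 8.0
ee_pos: [0.6292, -0.1094, 0.227]
eef_rot: [0.626, 0.78, 0.002, 0.002]
ft_force: [11.6, 0.4, -3.4]
width: 0.0181
grip_force: 15.0
```

Run:
```python
from h import *
s=read_state(); print(s["ee_pos"],s["time"],s["ft_force"],s["torque"],s["width"])
deltas([s["ee_pos"]],.022)
```

```text
[ 0.6292 -0.1094  0.227 ] 8.0 [11.6185  0.4038 -3.414 ] [ 0.0704 -2.5166  0.0252] 0.01809764205809632
[0. 0. 0.] spin 0.5627
```

The grip holds at 18.1 mm. The bar pulled the tool about 3 mm in +x, so I'll shift the centre and turn clockwise.

Request:
{"api": "carry_out", "payload": {
  "deltas": [
    {"hand": 10,"dp": [0,0.012,0],"spin": 0},
    {"hand": 10,"dp": [0,0.012,0],"spin": 0.04},
    {"hand": 10,"dp": [0,0.012,0],"spin": 0.08},
    {"hand": 10,"dp": [0,0.012,0],"spin": 0.12},
    {"hand": 10,"dp": [0,0.012,0],"spin": 0.16},
    {"hand": 10,"dp": [0,0.012,0],"spin": 0.2},
    {"hand": 10,"dp": [0,0.012,0],"spin": 0.24},
    {"hand": 10,"dp": [0,0.012,0],"spin": 0.28},
    {"hand": 10,"dp": [0,0.012,0],"spin": 0.28}
  ]
}}

```text
time: 8.9
ee_pos: [0.6282, -0.1091, 0.2268]
eef_rot: [0.899, 0.437, -0.002, -0.0]
ft_force: [-13.7, 0.4, 10.2]
width: 0.0178
grip_force: 15.0
```

Run:
```python
from h import *
s=read_state(); print(s["ee_pos"],s["time"],s["ft_force"],s["torque"],s["width"],s["joint_positions"])
deltas([s["ee_pos"]],.0)
```

```text
[ 0.6282 -0.1091  0.2268] 8.9 [-13.6857   0.3676  10.1732] [ 0.1069  2.9287 -0.0129] 0.01784953371065093 [ 0.5264  0.4296 -0.5768  1.4168  0.2348  1.3678 -0.7224]
[0. 0. 0.] spin 0.2881
```

Request:
{"api": "carry_out", "payload": {
  "deltas": [
    {"hand": 10,"dp": [-0.004,-0.005,0],"spin": 0.04},
    {"hand": 10,"dp": [-0.004,-0.005,0],"spin": 0.08},
    {"hand": 10,"dp": [-0.004,-0.005,0],"spin": 0.12},
    {"hand": 10,"dp": [-0.004,-0.005,0],"spin": 0.16},
    {"hand": 10,"dp": [-0.004,-0.005,0],"spin": 0.2},
    {"hand": 10,"dp": [-0.004,-0.005,0],"spin": 0.24},
    {"hand": 10,"dp": [-0.004,-0.005,0],"spin": 0.28},
    {"hand": 10,"dp": [-0.004,-0.005,0],"spin": 0.288},
    {"hand": 10,"dp": [-0.004,-0.005,0],"spin": 0.288},
    {"hand": 10,"dp": [-0.004,-0.005,0],"spin": 0.288}
  ]
}}

```text
time: 9.9
ee_pos: [0.6274, -0.1078, 0.2268]
eef_rot: [1.0, 0.003, -0.001, -0.001]
ft_force: [-10.0, 3.5, 7.0]
width: 0.0181
grip_force: 15.0
```

Run:
```python
from h import *
s=read_state(); print(s["ee_pos"],s["time"],s["ft_force"],s["torque"],s["width"])
deltas([s["ee_pos"]],.0)
```

```text
[ 0.6274 -0.1078  0.2268] 9.9 [-9.9627  3.4984  6.9618] [ 0.7977  1.9607 -0.0343] 0.01805648520610583
[0. 0. 0.] spin 0.0019
```

Request:
{"api": "carry_out", "payload": {
  "deltas": [
    {"hand": 45,"dp": [0,0,0],"spin": 0},
    {"hand": 45,"dp": [0,0,0],"spin": 0},
    {"hand": 45,"dp": [0,0,0],"spin": 0},
    {"hand": 45,"dp": [0,0,-0.1],"spin": 0},
    {"hand": 45,"dp": [0,0,-0.25],"spin": 0},
    {"hand": 45,"dp": [0,0,-0.4],"spin": 0},
    {"hand": 45,"dp": [-0.2,0.1,-0.45],"spin": 0},
    {"hand": 45,"dp": [-0.4,0.2,-0.45],"spin": 0},
    {"hand": 45,"dp": [-0.6,0.4,-0.45],"spin": 0},
    {"hand": 45,"dp": [-0.7,0.6,-0.45],"spin": 0},
    {"hand": 45,"dp": [-0.7,0.6,-0.45],"spin": 0},
    {"hand": 45,"dp": [-0.7,0.6,-0.45],"spin": 0},
    {"hand": 45,"dp": [-0.7,0.6,-0.45],"spin": 0}
  ]
}}

```text
time: 11.2
ee_pos: [0.4539, -0.2605, 0.3386]
eef_rot: [1.0, 0.002, 0.0, 0.0]
ft_force: [-0.4, 1.0, 0.0]
width: 0.0454
grip_force: 0.0
```

Run:
```python
from h import *
s=read_state(); print(s["ee_pos"],s["time"],s["ft_force"])
t=camera("top");sd=camera("side"); cv2.imwrite("pics/top6.png",t[:,:,::-1])
im=np.zeros((560,800,3),np.uint8)
im[:540,:390]=cv2.resize(sd[130:265,245:342],(390,540),interpolation=cv2.INTER_CUBIC)[:,:,::-1]
im[:462,400:]=cv2.resize(t[140:206,328:385],(399,462),interpolation=cv2.INTER_CUBIC)[:,:,::-1] if 0 else cv2.resize(t[140:206,328:385],(400,462),interpolation=cv2.INTER_CUBIC)[:,:,::-1]
cv2.imwrite("pics/c6.png",im)
```

```text
[ 0.4539 -0.2605  0.3386] 11.2 [-0.3922  1.0084  0.0307]
```

View pics/c6.png

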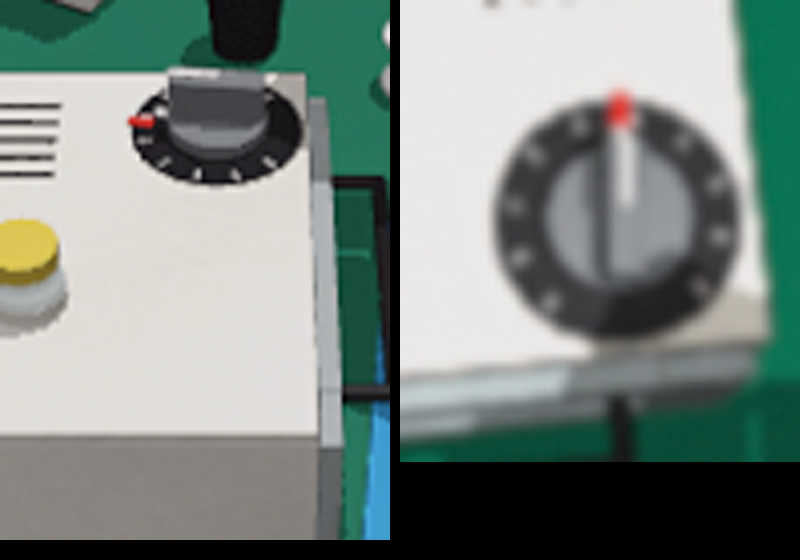

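The door is still shut. The white line points close to the red mark, running in the crop from (627,205) to (622,140), with the mark at (620,105). I'll measure the leftover angle.

Run:
```python
from h import *
F=[camera("top").astype(float) for _ in range(4)]; t=np.mean(F,0)
# line: bright pixels within the skirt, row by row centroid
c0=onz("top",(358.6,171.3),.187)[:2]
g=t.min(2); pts=[]
for r in range(159,170):
    seg=g[r,354:366]; w=np.clip(seg-np.median(seg)-15,0,None)
    if w.sum()>20: u=(w*np.arange(354,366)).sum()/w.sum(); pts.append((u,r)); print(r,round(u,2),w.sum().round(), end="; ")
W=np.array([onz("top",p,.232)[:2] for p in pts if 161<=p[1]<=168]); k=np.polyfit(W[:,0],W[:,1],1); print("\nline ang",np.arctan(k[0]),"y at x=.629",np.polyval(k,.629))
red=np.clip(t[...,0]-t[...,1]-40,0,None); red[:148]=0;red[164:]=0;red[:,:345]=0;red[:,372:]=0
ys,xs=np.nonzero(red); w=red[ys,xs]; m=(np.average(xs,weights=w),np.average(ys,weights=w)); mw=onz("top",m,.19)[:2]; print("red",m,mw)
# scale centre
h=cv2.cvtColor(t.astype(np.uint8),cv2.COLOR_RGB2HSV); q=np.array([cv2.fitEllipse(cv2.convexHull(max(cv2.findContours(((t.max(2)<T)*1).astype(np.uint8)[140:187,336:377].copy(),cv2.RETR_EXTERNAL,cv2.CHAIN_APPROX_NONE)[0],key=cv2.contourArea)))[0] for T in(90,110,130,150)])+[336,140]; print(q)
for c in list(q)+[(358.6,171.3)]:
    cw=onz("top",c,.187)[:2]; d=mw-cw; print(cw,"mark ang",np.arctan2(d[1],d[0]))
```

```text
159 359.45 276.0; 160 359.67 295.0; 161 359.78 262.0; 162 359.81 186.0; 163 359.87 112.0; 164 359.85 94.0; 165 359.85 89.0; 166 359.85 89.0; 167 359.85 83.0; 168 359.84 63.0; 
line ang -0.0017565342367637069 y at x=.629 -0.10863403681503947
red (np.float64(358.80401198985476), np.float64(155.24486972561678)) [ 0.6802 -0.1092]
[[358.5368 171.5332]
 [358.6118 171.2947]
 [358.598  171.4608]
 [358.5762 171.3367]]
[ 0.6268 -0.1081] mark ang -0.01888516592902913
[ 0.6275 -0.1084] mark ang -0.01440031784562173
[ 0.627  -0.1083] mark ang -0.015171020247971843
[ 0.6274 -0.1083] mark ang -0.01658414473631548
[ 0.6275 -0.1084] mark ang -0.015130153729646401
```

The pointer is at about 0.00 rad and the mark at about -0.015 rad, which puts the tips under 1 mm apart. The robot is touching nothing, so I'll hand the job in.

```bash
python3 -c "
from bench import *
print(close_job())"
```

```text
the job is handed in; nothing more can be done
None
```

I pushed the oven door shut and turned the dial clockwise until its pointer was within about 1 mm of the red mark (measured from the top camera); the arm then let go and backed clear, and I handed the job in at about 11.5 s, with no verdict returned.

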